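# Right the upturned parts tin on its pad and close it

## Robot

A 6-joint arm with a two-finger parallel gripper is mounted at the origin on the work surface. World frame = base frame: x ahead of the robot, y to its left, z up, the work surface at z = 0. Lengths are in m, angles in rad, forces in N, time in s.
With the tool pointing down it reaches from about 0.325 to 0.775 m from the base axis. Payload 5.5 kg.
Tool frame: the origin (TCP) lies between the finger pads; the fingertips stand 8 mm ahead of it and the grasp point (between the pads) lies 11 mm behind it (tcp_to_tips is the distance from the TCP to the fingertips, in m); z points along the fingers, y is the line along which they close (so a half turn about z gives the same grasp; the last joint's range is limited). The gripper opens to 88 mm and grips with 3 to 60 N. Pads are 20 mm wide; open, the fingers measure 115 mm over their backs; the gripper's body (75 mm by 178 mm) begins 61 mm behind the grasp point.
Start: joints at [1.087, 0.091, 1.231, -0, 1.82, -0.057], TCP at [0.248, 0.546, 0.231] pointing down, gripper open.
Joint ranges: [-2.87, 2.87], [-0.86, 2.18], [0.17, 2.46], [-1.51, 4.65], [0.06, 2.69], [-2.65, 2.65]. Speed limits (rad/s): [2.57, 2.57, 3.01, 3.14, 3.14, 3.14].

## Interface

Orientations are given as a unit quaternion [w, x, y, z].
In Python, from bench import * gives the robot as it stands. Calls block until the motion is done:
- move_to(position, orientation): joint-space move of the TCP to a pose.
- move_l(position, speed=0.15, orientation=None): straight line of the TCP; orientation=None keeps the orientation; speed is the mean speed in m/s.
- movej(angles): joint-space move.
- gripper_open() and close(): open the fingers fully, or close them until they stop; the grip force is fixed at half the most.
- hold(seconds).
- inverse_kinematics(position, orientation): joint angles nearest the present ones, or None.
- state(): the state.
- get_image(name): name is "side" or "top" or "wrist"; returns a dict with "frame" (420x560x3 uint8, blue, green, red), "depth" (420x560 float32, m along the optical axis (not along the pixel's ray), 0 where there is no reading), "camera_matrix" (3x3 intrinsics, pixels), "view" (4x4, takes a point from world to camera coordinates). Camera axes: x right, y up, looking along -z (the intrinsics and any distortion apply to the point x, -y, -z); pixel columns grow to the right and rows downward; lengths in m; the calibration is good to about 2 mm. The wrist camera is an equidistant fisheye: a pixel r from the principal point sees the ray r / f radians off the axis. A picture is of the moment at which its call begins.
A pose or a line that the arm cannot do raises IKError and nothing moves.
- job_done(): hands the job in; it is judged then, once.
The state is a dict: "time": time; "joint_pos": joint angles; "dq": joint speeds; "joint_torque": joint torques, N m; "ee_pos": TCP position; "ee_rot": TCP orientation; "ft_force": force on the tool from outside, world axes, zero at the start; "moment": the same for the moment, N m; "finger_gap": finger opening in m; "finger_force": force on a finger pad.
Only numpy, scipy, OpenCV 4.12 (cv2) and the standard library are available. Lean on these libraries where they do the work, as an engineer would, in place of code of your own. Each camera call takes 0.05 s, during which the arm holds its last target. There are 200 camera calls.

## Task

The square parts tin has been left mouth-down on the bench: turn it right way up and stand it in the middle of the square grey felt pad, squared up with the pad's edges. Then put its lid on and press it down firmly so that it sits fully home and level. Leave the round can, the file and the wooden offcut where they are.

Things in the scene. Friction and masses are not known exactly. Their poses are not given: they have to be found in the camera images.
- tin: Open square canister of bare metal, 50 x 50 mm outside, 64 mm tall, walls and base 3 mm, about 0.18 kg. Origin: centre of the base's outer face; z points from base to mouth (64 mm), x and y square to the sides. It starts mouth-down: z points down, origin 64 mm above the bench. Too far to turn over in one grasp: lay it on its side and take it again.
- lid: Square metal lid, right way up on the bench. Origin: centre of its underside, z up. Plug 34 mm square to z = 5 mm, 41 mm square to z = 12 (tin mouth: 44 mm); flange 56 mm square, z = 12 to 16; wooden bar handle along x, 40 long, 12 wide (y), z = 16 to 40. Home: flange on the rim, origin 52 mm above the tin's. Fits in any quarter turn. About 0.09 kg.
- square_pad: Square grey felt pad fixed to the bench, 76 x 76 mm, 4 mm thick; origin: centre of its underside on the bench, x and y along its edges, z up. The tin belongs here. It may be on the robot's left or right.
- round_pad: Round grey felt pad fixed to the bench, 84 mm diameter, 4 mm thick; origin: centre of its underside. The can stands on it.
- can: Round closed metal can, 72 mm diameter, 95 mm tall, standing on the round pad; origin: centre of its underside. Bystander.
- file: Flat steel file with black handle, lying; origin on the bench about mid-length, x from the handle to the tip; it extends from x = -170 to +140 mm, 27 mm wide, 27 mm high. Bystander.
- offcut: Dark wooden offcut, 100 (x) x 45 (y) x 32 mm high, lying; origin: centre of its underside. Bystander.
Mind the look-alikes: they are no part of the job. Leave any blue or yellow look-alike of the tin alone.

How it is judged:
On the way, in this order (a step that is already met when the one before it is completed fails the run):
1. the tin stands right way up in the middle of the square pad, squared up with it (angle between tin's own z axis and vertical below 0.06 rad and horizontal distance between tin and square_pad below 0.012 m and z of tin in the frame of square_pad between 0.002 and 0.007 m and (angle between the x axis of tin and the x axis of square_pad, either way round below 0.18 rad or angle between the x axis of tin and the y axis of square_pad, either way round below 0.18 rad) and linear speed of tin below 0.02 m/s), for 0.2 s.
2. the lid, fully home and level on the tin, is pressed down with more than 4 N (angle between tin's own z axis and vertical below 0.06 rad and horizontal distance between tin and square_pad below 0.012 m and z of tin in the frame of square_pad between 0.002 and 0.007 m and (angle between the x axis of tin and the x axis of square_pad, either way round below 0.18 rad or angle between the x axis of tin and the y axis of square_pad, either way round below 0.18 rad) and angle between the z axis of lid and the z axis of tin, either way round below 0.04 rad and angle between lid's own z axis and vertical below 0.1 rad and z of lid in the frame of tin between 0.049 and 0.0535 m and horizontal distance between lid and tin below 0.006 m and contact force between lid and tin above 4 N), for 0.1 s.
At the end, for the whole second after the job is handed in: The tin stands upright (within 0.06 rad) on the square pad, its centre within 12 mm of the pad's and its sides within 0.18 rad of the pad's edges; the lid is fully home on it (origin 49 to 53.5 mm above the tin's origin, within 6 mm sideways) and level with the rim within 0.04 rad; both at rest (all of step 1 and angle between the z axis of lid and the z axis of tin, either way round below 0.04 rad and angle between lid's own z axis and vertical below 0.1 rad and z of lid in the frame of tin between 0.049 and 0.0535 m and horizontal distance between lid and tin below 0.006 m and linear speed of lid below 0.02 m/s); the robot touches nothing.
It fails at once if the tin can on the round pad is moved more than 20 mm (distance of can from where it was at the start of the episode above 0.02 m).
It fails at once if the file is moved more than 20 mm (distance of file from where it was at the start of the episode above 0.02 m).
It fails at once if the wooden offcut is moved more than 20 mm (distance of offcut from where it was at the start of the episode above 0.02 m).
It also fails if it takes over 72 s, if anything falls off the work surface, if the arm or the gripper's body presses on something with over 40 N, if the wrist force passes 120 N, or if a joint passes its speed limit or range.

## Working session

There is one attempt and no reset: what is moved stays moved. The work goes in short steps, each a Python script; the robot and the scene stay as the last script left them, time stands still between calls to the robot, and variables do not carry over. Pictures are saved under pics/ and viewed, at most 10 in all, crops included, and the job is handed in when it is done.

```bash
ls; mkdir -p pics; cat > h.py <<'E'
from bench import *
import numpy as np, cv2
from scipy.spatial.transform import Rotation as R
def quat(M):
    q=R.from_matrix(M).as_quat(); return [q[3],q[0],q[1],q[2]]
def down(yaw):  # tool z down, tool y at angle yaw in xy
    y=np.array([np.cos(yaw),np.sin(yaw),0]); z=np.array([0,0,-1.]); return quat(np.c_[np.cross(y,z),y,z])
def cloud(im):
    d=im["depth"];K=np.array(im["camera_matrix"]);V=np.linalg.inv(np.array(im["view"]))
    v,u=np.indices(d.shape)
    P=np.stack([(u-K[0,2])/K[0,0]*d,-(v-K[1,2])/K[1,1]*d,-d,np.ones_like(d)],-1)
    W=(P@V.T)[...,:3]; W[d==0]=np.nan
    return W
E
python3 - <<'E'
from h import *
import pickle
for n in ("side","top"):
    im=get_image(n); pickle.dump(im,open(n+".pkl","wb")); cv2.imwrite(f"pics/{n}0.png",im["frame"])
    print(n,np.array(im["camera_matrix"]).round(1).tolist(),np.linalg.inv(im["view"])[:3].round(3).tolist())
    print((im["depth"]>0).mean(),[k for k in im])
s=state();print(s["time"],s["ft_force"],s["finger_gap"])
E
```

```text
pics
side [[394.8, 0.0, 280.5], [0.0, 394.8, 208.0], [0.0, 0.0, 1.0]] [[-0.894, 0.313, -0.321, 0.284], [-0.448, -0.645, 0.618, 0.543], [-0.014, 0.697, 0.717, 0.702]]
0.9961607142857143 ['frame', 'depth', 'camera_matrix', 'view']
top [[540.4, 0.0, 286.7], [0.0, 540.4, 207.5], [0.0, 0.0, 1.0]] [[0.011, 0.993, -0.114, 0.422], [-1.0, 0.012, 0.009, 0.016], [0.01, 0.114, 0.993, 1.386]]
0.9960076530612245 ['frame', 'depth', 'camera_matrix', 'view']
0.1 [-0.14670191  0.81364807  0.40838161] 0.08792681020644744
```

View pics/top0.png

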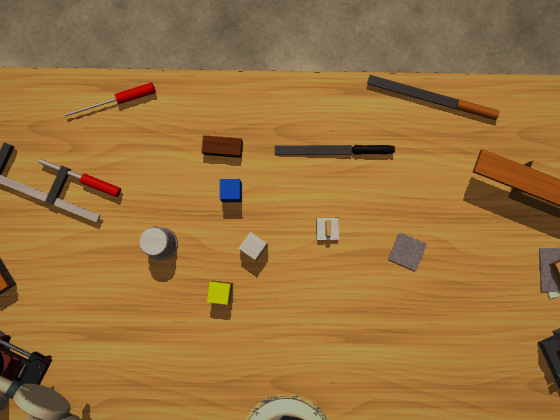

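View pics/side0.png

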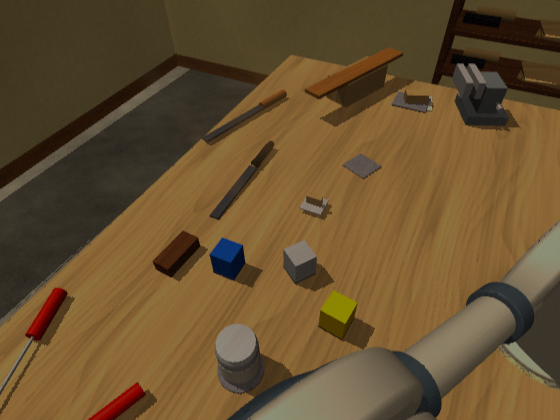

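Top view: the candidates for the tin are a blue box (231,190), a yellow box (219,293) and a bare-metal box (253,247). The bare-metal one fits the description. The lid is at (328,230) with its bar, and the square pad at (407,251), on the robot's right. The can is at (157,242), the offcut at (222,146) and the file at (335,150). The grey mat with a handle at (550,272) is background clutter. I'll measure poses and confirm with a crop.

```bash
python3 - <<'E'
from h import *
import pickle
im=pickle.load(open("top.pkl","rb")); W=cloud(im); F=im["frame"]
K=np.array(im["camera_matrix"]);V=np.linalg.inv(im["view"])
hsv=cv2.cvtColor(F,cv2.COLOR_BGR2HSV)
def ray(px,z):
    d=V[:3,:3]@np.array([(px[0]-K[0,2])/K[0,0],-(px[1]-K[1,2])/K[1,1],-1]); o=V[:3,3]
    return o+d*(z-o[2])/d[2]
print("bench z",np.nanmedian(W[320:360,150:300,2]))
def meas(n,c,r,zlo,zhi,z,extra=None):
    m=np.zeros(F.shape[:2],np.uint8); u,v=c
    m[v-r:v+r,u-r:u+r]=((W[...,2]>zlo)&(W[...,2]<zhi))[v-r:v+r,u-r:u+r]
    if extra is not None: m[~extra]=0
    cs=max(cv2.findContours(m,0,2)[0],key=cv2.contourArea)
    P=np.array([ray(p[0],z)[:2] for p in cs])
    q=cv2.minAreaRect((P*1000).astype(np.float32))
    zz=np.nanmedian(W[...,2][m>0])
    print(n,np.round(q[0],1),np.round(q[1],1),"ang",round(q[2],1),"medz",round(float(zz),4),m.sum())
sat=hsv[...,1]<80
meas("tin",(253,247),22,.055,.075,.064)
meas("lidflange",(328,230),18,.010,.022,.016)
meas("lidall",(328,230),18,.010,.05,.016)
meas("bar",(328,230),18,.030,.05,.040)
meas("pad",(407,251),30,-.01,.02,.004,sat)
meas("blue",(231,190),22,.055,.075,.064)
meas("yellow",(219,293),22,.055,.075,.064)
meas("can",(157,242),25,.085,.11,.099)
meas("offcut",(222,146),30,.025,.04,.032)
meas("file",(335,150),68,.012,.04,.027)
c=cv2.resize(F[170:290,190:440],None,fx=3,fy=3,interpolation=cv2.INTER_CUBIC); cv2.imwrite("pics/crop.png",c)
E
```

```text
bench z 0.00017765274975223289
tin [480.  87.] [50.3 49.8] ang 55.8 medz 0.0638 424
lidflange [ 526.9 -101.3] [53.5 53.9] ang 0.7 medz 0.016 383
lidall [ 526.9 -101.3] [53.5 53.9] ang 0.7 medz 0.0167 475
bar [ 527.6 -100.4] [37.7 10. ] ang 0.2 medz 0.04 80
pad [ 472.1 -306. ] [74.8 74. ] ang 67.1 medz 0.0042 847
blue [618.1 146.6] [50.3 49.4] ang 1.2 medz 0.0639 428
yellow [365.2 166.7] [50.7 50. ] ang 83.4 medz 0.064 440
can [485.9 318.1] [66.5 71.1] ang 0.7 medz 0.0985 679
offcut [735.4 172. ] [100.5  46. ] ang 86.4 medz 0.0318 677
file [ 730.2 -178.3] [ 23.5 185.2] ang 0.8 medz 0.0172 789
```

View pics/crop.png

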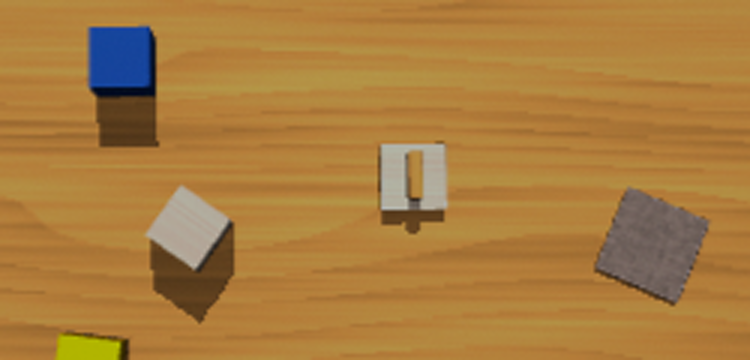

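Confirmed: the bare-metal box (crop 190,228) is the tin, mouth-down. The lid's bar runs along world x, and the pad is tilted about 23°. I plan two 90° turns about the closing axis, each going from −45° to +45° tool tilt. Next I search for feasible poses.

```bash
cat >> h.py <<'E'
def tilt(yaw,t,flip=0):  # tool y along yaw, tool z = down turned by t about that axis
    y=np.array([np.cos(yaw),np.sin(yaw),0]); z=np.array([0,0,-1.])
    M=R.from_rotvec(y*t).as_matrix()@np.c_[np.cross(y,z),y,z]
    if flip: M=M@np.diag([-1,-1,1])
    return M
def tcp(grasp,M,back=0): return (np.array(grasp)+M[:,2]*(0.011-back)).tolist()
E
python3 - <<'E'
from h import *
D=np.pi/180
obs=[(.365,.167,.045,.064),(.618,.147,.045,.064),(.527,-.101,.045,.04),(.486,.318,.045,.1),(.735,.172,.06,.03)]
xs=np.array([[x,y,-.072-b+.011] for x in np.linspace(-.0375,.0375,4) for y in np.linspace(-.089,.089,9) for b in (0,.04,.08,.12)])
def clear(g,M,back=0):
    P=np.array(tcp(g,M,back))+xs@M.T
    P=np.array(g)-M[:,2]*back+ (xs+[0,0,0])@M.T
    if P[:,2].min()<.015: return False
    return not any(((np.hypot(P[:,0]-o[0],P[:,1]-o[1])<o[2])&(P[:,2]<o[3]+.01)).any() for o in obs)
def ik(g,M):
    q=inverse_kinematics(tcp(g,M),quat(M)); 
    if q is None: return None
    for b in (.09,):
        if inverse_kinematics(tcp(g,M,b),quat(M)) is None: return None
    up=np.array(g)+[0,0,.08]
    if inverse_kinematics(tcp(up,M),quat(M)) is None: return None
    return np.array(q)
def pairs(g1,yaws1,g2,yaws2):
    out=[]
    for y1 in yaws1:
      for s in (1,-1):
        for a in (35,45,55):
          for f in (0,1):
            t1=-s*a*D; t2=s*(90-a)*D
            M1=tilt(y1,t1,f)
            if not (clear(g1,M1) and clear(g1,M1,.09)): continue
            q1=ik(g1,M1)
            if q1 is None: continue
            for y2 in yaws2:
                M2=tilt(y2,t2,f)
                if not (clear(g2,M2) and clear(g2,M2,.09)): continue
                q2=ik(g2,M2)
                if q2 is None: continue
                out.append((np.abs(q1-q2).max(),y1/D,y2/D,s,a,f,q1.round(2),q2.round(2)))
    return sorted(out,key=lambda o:o[0])
tin=[.480,.087,.032]; pad=[.472,-.306,.036]
ly=[y*D for y in range(-180,180,15)]
for lx,lyy in ((.45,-.03),(.5,-.01),(.42,-.08)):
    L=[lx,lyy,.025]
    A=pairs(tin,[(55.8+90*k)*D for k in range(2)],L,ly); B=pairs(L,ly,pad,[(67.1+90*k)*D for k in range(-2,2)])
    print(lx,lyy,len(A),len(B))
    best=[]
    for a in A:
        for b in B:
            # lying c axis must match: same line, same sense of rotation about it
            d=(a[2]-b[1])%360
            same=(d<1 or d>359) and a[3]==b[3]
            opp=abs(d-180)<1 and a[3]==-b[3]
            if same or opp: best.append((a[0]+b[0],a,b))
    best.sort(key=lambda t:t[0])
    for t in best[:3]: print(t[0].round(2),*t[1],"\n    ",*t[2])
print(state()["time"])
E
```

```text
0.45 -0.03 61 268
2.35 1.2682782957500507 145.8 150.0 -1 45 1 [ 0.38  0.43  1.39 -0.45  1.98  0.94] [-0.69 -0.27  2.14  0.78  1.48 -0.33] 
     1.0805875883339837 -29.999999999999996 -112.9 1 55 0 [ 0.28  0.36  1.57 -0.65  1.92  0.81] [-0.75 -0.44  2.18  0.27  0.84  1.1 ]
2.35 1.2682782957500507 145.8 150.0 -1 45 1 [ 0.38  0.43  1.39 -0.45  1.98  0.94] [-0.69 -0.27  2.14  0.78  1.48 -0.33] 
     1.0805875883339837 -29.999999999999996 -112.9 1 55 1 [ 0.28  0.36  1.57 -0.65  1.92 -2.33] [-0.75 -0.44  2.18  0.27  0.84 -2.05]
2.35 1.2682782957500507 145.8 150.0 -1 45 1 [ 0.38  0.43  1.39 -0.45  1.98  0.94] [-0.69 -0.27  2.14  0.78  1.48 -0.33] 
     1.0805875883339837 150.0 67.1 -1 55 0 [ 0.28  0.36  1.57 -0.65  1.92 -2.33] [-0.75 -0.44  2.18  0.27  0.84 -2.05]Traceback (most recent call last):
  File "<stdin>", line 40, in <module>
  File "<stdin>", line 27, in pairs
  File "<stdin>", line 16, in ik
ValueError: time passes only in moves, steps and waits
```

```bash
cat >> h.py <<'E'
D=np.pi/180
def go(g,M,back=0,up=0): move_to(tcp(np.array(g)+[0,0,up],M,back),quat(M))
def lin(g,M,back=0,up=0,v=.15): move_l(tcp(np.array(g)+[0,0,up],M,back),speed=v,orientation=quat(M))
def st(n=""):
    s=state(); print(n,"t",round(s["time"],2),"ee",np.round(s["ee_pos"],4),"f",np.round(s["ft_force"],1),"gap",round(s["finger_gap"],4),"ff",np.round(s["finger_force"],1),"q",np.round(s["joint_pos"],2))
E
python3 - <<'E'
from h import *
tin=[.480,.087,.032]; L=[.45,-.03,.0265]
M=tilt(145.8*D,45*D,1); N=tilt(150*D,-45*D,1)
go([.45,.08,.25],tilt(145.8*D,0,1)); st("above")
go(tin,M,.09,.08); lin(tin,M,.09,0,.2); lin(tin,M,0,0,.15); st("g1")
close(); st("closed")
lin(tin,M,0,.1,.15); st("lift")
go(L,N,0,.1); st("turned")
lin(L,N,0,0,.1); st("placed")
cv2.imwrite("pics/side1.png",get_image("side")["frame"])
E
```

```text
above t 1.94 ee [0.45   0.0807 0.239 ] f [ 0.2 -0.1  0.7] gap 0.0877 ff 0.0 q [ 0.1  -0.29  1.57  0.    1.86  0.7 ]
g1 t 4.12 ee [0.4766 0.081  0.0256] f [0.9 0.6 0.2] gap 0.0879 ff 0.0 q [ 0.38  0.42  1.39 -0.45  1.98  0.94]
closed t 4.8 ee [0.4757 0.0806 0.0242] f [0.7 0.5 1.2] gap 0.0501 ff 30.0 q [ 0.38  0.43  1.39 -0.45  1.98  0.94]
lift t 5.62 ee [0.4753 0.0805 0.1232] f [-0.4 -0.3 -2.7] gap 0.0502 ff 30.0 q [ 0.38  0.34  1.32 -0.48  2.12  0.86]
turned t 6.81 ee [ 0.4536 -0.0229  0.1182] f [ 0.  -0.2 -1. ] gap 0.0498 ff 30.0 q [-0.69 -0.4   2.05  0.77  1.63 -0.17]
placed t 7.96 ee [ 0.4543 -0.0236  0.0195] f [ 0.1  0.7 -1.4] gap 0.0497 ff 30.0 q [-0.69 -0.28  2.14  0.78  1.48 -0.33]
```

View pics/side1.png

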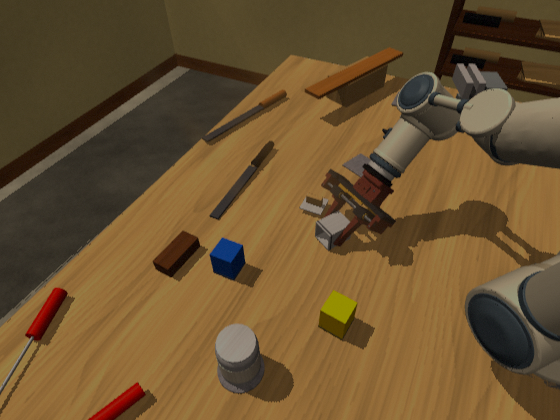

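The tin is held on its side at about (332,230) with its mouth facing the side camera, and the lid beside it hasn't moved. I'll release, back off and measure.

```bash
cat >> h.py <<'E'
def meas(n,xy,r,zlo,zhi,z,cam="top"):
    im=get_image(cam);W=cloud(im);K=np.array(im["camera_matrix"]);V=np.linalg.inv(im["view"])
    m=((W[...,2]>zlo)&(W[...,2]<zhi)&(np.hypot(W[...,0]-xy[0],W[...,1]-xy[1])<r)).astype(np.uint8)
    c=max(cv2.findContours(m,0,2)[0],key=cv2.contourArea)[:,0]
    d=np.c_[(c[:,0]-K[0,2])/K[0,0],-(c[:,1]-K[1,2])/K[1,1],-np.ones(len(c))]@V[:3,:3].T; o=V[:3,3]
    P=o+d*((z-o[2])/d[:,2])[:,None]
    q=cv2.minAreaRect((P[:,:2]*1000).astype(np.float32))
    print(n,np.round(q[0],1),np.round(q[1],1),"ang",round(q[2],1),"z",np.median(W[...,2][m>0]).round(4)); return q
E
python3 - <<'E'
from h import *
L=[.45,-.03,.0265]; N=tilt(150*D,-45*D,1); G=tilt(-30*D,-55*D,0)
lin(L,N,0,-.001,.05); st("down")
gripper_open(); lin(L,N,.09,0,.2); lin(L,N,.09,.12,.25)
go([.45,.2,.25],tilt(-30*D,0,0)); hold(.3); st()
meas("tinlying",(.45,-.03),.06,.04,.06,.05)
E
```

```text
down t 8.26 ee [ 0.454  -0.0233  0.018 ] f [-0.3  0.2 -0.4] gap 0.0498 ff 30.0 q [-0.69 -0.27  2.14  0.78  1.48 -0.33]
 t 11.85 ee [0.4502 0.199  0.2388] f [ 0.2 -0.4 -0.9] gap 0.0878 ff 0.0 q [ 0.35 -0.2   1.49  0.    1.84  0.87]
tinlying [450.4 -30. ] [63.9 50.2] ang 59.8 z 0.0504
```

```bash
python3 - <<'E'
from h import *
L=[.4504,-.030,.025]; G=tilt(-30*D,-55*D,0); P=[.4721,-.306,.0375]; N=tilt(-112.9*D,35*D,0)
go(L,G,.09,.08); lin(L,G,.09,0,.2); lin(L,G,0,0,.15); close(); st("closed")
lin(L,G,0,.12,.15); go(P,N,0,.12); st("turned")
lin(P,N,0,0,.1); st("placed")
cv2.imwrite("pics/side2.png",get_image("side")["frame"])
E
```

```text
closed t 14.68 ee [ 0.4459 -0.0377  0.0187] f [0.5 0.6 0.9] gap 0.0498 ff 30.0 q [ 0.28  0.36  1.57 -0.65  1.92  0.81]
turned t 16.78 ee [ 0.4777 -0.3075  0.1469] f [ 0.9  1.5 -2.2] gap 0.0504 ff 30.0 q [-0.75 -0.53  2.02  0.23  1.08  1.17]
placed t 18.13 ee [ 0.4783 -0.3088  0.0294] f [-0.4  0.2 -1.6] gap 0.0499 ff 30.0 q [-0.75 -0.44  2.17  0.27  0.85  1.1 ]
```

View pics/side2.png

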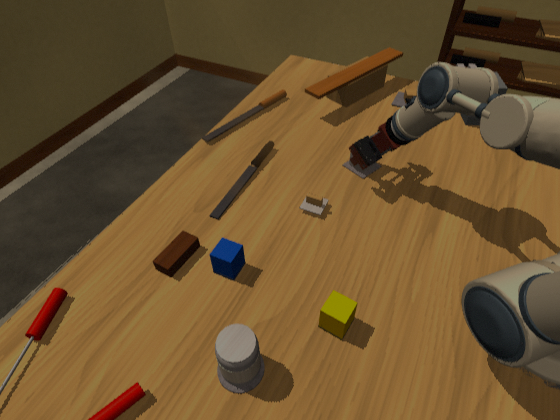

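The tin (367,150) is upright over the pad, held by the gripper. I'll release it, measure, and centre it with a straight-down squeeze along the other axis.

```bash
python3 - <<'E'
from h import *
P=[.4721,-.306,.0375]; N=tilt(-112.9*D,35*D,0)
lin(P,N,0,-.001,.05); st("down"); gripper_open(); lin(P,N,.09,0,.2); lin(P,N,.09,.1,.25)
go([.45,-.1,.25],tilt(157.1*D,0,1)); hold(.2); st()
meas("tin rim",(.472,-.306),.06,.055,.08,.068)
meas("tin rim",(.472,-.306),.06,.055,.08,.068,"side")
meas("lid",(.527,-.101),.04,.010,.05,.016)
im=get_image("top"); cv2.imwrite("pics/top3.png",cv2.resize(im["frame"][190:310,300:470],None,fx=4,fy=4,interpolation=2))
E
```

```text
down t 18.43 ee [ 0.478  -0.3085  0.0277] f [-0.1 -0.3 -1.4] gap 0.05 ff 30.0 q [-0.75 -0.44  2.18  0.27  0.84  1.1 ]
 t 21.52 ee [ 0.4495 -0.1007  0.2386] f [0.  0.  0.9] gap 0.0877 ff 0.0 q [-0.29 -0.28  1.57  0.    1.86  0.11]
tin rim [ 471.4 -306.2] [48.2 51.3] ang 67.3 z 0.0669
tin rim [ 469.3 -295.2] [61.6 57.7] ang 68.7 z 0.062
lid [545.6 -78.4] [15.9 32.8] ang 51.8 z 0.0159
```

View pics/top3.png

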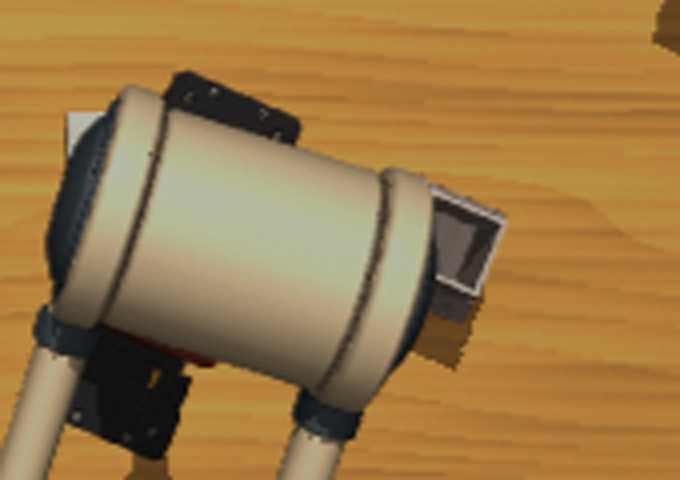

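The image shows the tin mouth-up at crop (470,240) on the pad, partly hidden by the forearm. The rim measures about 51 mm wide at (471,−306), which agrees with the pad centre. Next I'll squeeze-centre the tin, then the lid by its flange, then take the bar.

```bash
python3 - <<'E'
from h import *
P=[.4716,-.306,.055]; M=tilt(157.1*D,0,1)
go(P,M,0,.07); lin(P,M,0,0,.12); close(); hold(.2); st("tin sq"); gripper_open(); lin(P,M,0,.09,.2)
Q=[.527,-.101,.0225]; A=tilt(0,0,0)
go(Q,A,0,.08); lin(Q,A,0,0,.12); close(); hold(.2); st("lid sq"); gripper_open(); lin(Q,A,0,.08,.2)
go([.4,.1,.25],A); hold(.2); st()
meas("tin rim",(.472,-.306),.06,.055,.08,.068)
meas("lid",(.527,-.101),.045,.010,.05,.016); meas("bar",(.527,-.101),.04,.03,.05,.04)
E
```

```text
tin sq t 24.28 ee [ 0.4716 -0.3061  0.0441] f [ 0.1  0.1 -0.1] gap 0.0498 ff 30.0 q [-0.64  0.03  1.62 -0.    1.49 -0.24]
lid sq t 28.13 ee [ 0.5272 -0.101   0.0117] f [1.  0.1 1.7] gap 0.0554 ff 30.0 q [-0.25 -0.01  1.72  0.    1.43 -0.25]
 t 30.65 ee [0.4003 0.0993 0.2378] f [ 0.  -0.8  1. ] gap 0.0875 ff 0.0 q [ 0.16 -0.41  1.67 -0.    1.89  0.16]
tin rim [ 471.6 -304.1] [52.1 52. ] ang 67.3 z 0.0668
lid [ 526.9 -101.3] [53.5 53.9] ang 0.7 z 0.0168
bar [ 527.6 -100.4] [37.7 10. ] ang 0.2 z 0.0401
```

```bash
python3 - <<'E'
from h import *
P=[.4717,-.3058,.055]; M=tilt(67.1*D,0,0)
go(P,M,0,.09); lin(P,M,0,0,.12); close(); hold(.2); st("tin sq2"); gripper_open(); lin(P,M,0,.09,.25)
B=tilt(90*D,0,0); Q=[.5272,-.101,.0375]
go(Q,B,0,.09); lin(Q,B,0,0,.12); close(); hold(.2); st("bar"); lin(Q,B,0,.12,.2); st("lift")
T=[.4717,-.3058,.15]
go(T,M); hold(.3); st("over")
cv2.imwrite("pics/side4.png",cv2.resize(get_image("side")["frame"][90:240,260:460],None,fx=4,fy=4,interpolation=2))
E
```

```text
tin sq2 t 34.29 ee [ 0.4717 -0.3058  0.0441] f [0.4 0.  0.3] gap 0.0497 ff 30.0 q [-0.64  0.03  1.62 -0.    1.49 -1.81]
bar t 38.66 ee [ 0.5272 -0.101   0.0264] f [ 0.2 -0.4 -0.4] gap 0.0117 ff 30.0 q [-0.25 -0.02  1.71 -0.    1.45 -1.82]
lift t 39.41 ee [ 0.5267 -0.1009  0.1451] f [-0.8  0.3 -0.2] gap 0.0121 ff 30.0 q [-0.25 -0.08  1.55  0.    1.67 -1.82]
over t 40.57 ee [ 0.4723 -0.3048  0.1392] f [-0.8  0.1 -1.1] gap 0.0117 ff 30.0 q [-0.63 -0.01  1.5   0.    1.66 -1.81]
```

View pics/side4.png

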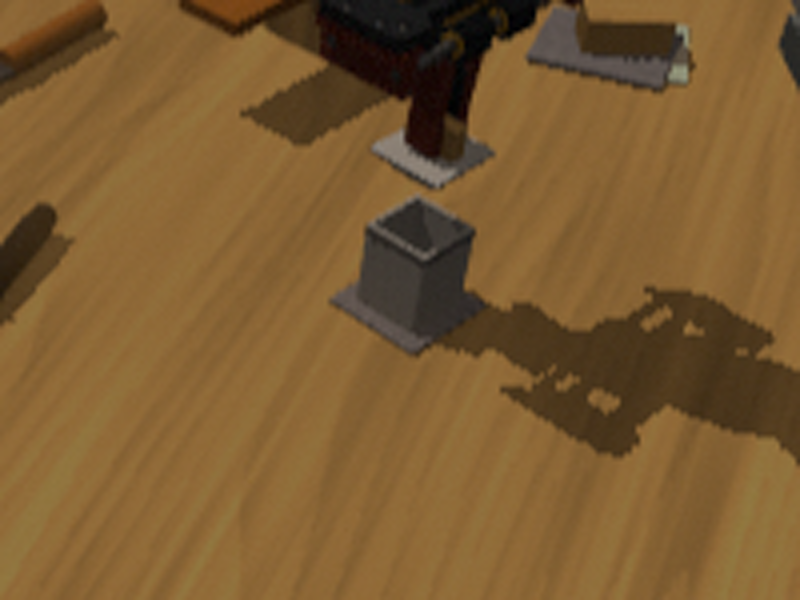

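The tin stands squarely on the pad at crop (418,270), and the lid hangs level above it at (430,155). Now I'll lower it, trimming the small tracking error first.

```bash
python3 - <<'E'
from h import *
q=quat(tilt(67.1*D,0,0)); t=np.array([.4717,-.3058]); c=t.copy()
move_l([*c,.097],speed=.1,orientation=q); hold(.1)
for _ in range(1):
    e=np.array(state()["ee_pos"])[:2]-t; c-=e; print("err mm",e*1e3)
move_l([*c,.094],speed=.05,orientation=q); st("pre")
z=.094
while z>.0795:
    z-=.002; move_l([*c,z],speed=.03,orientation=q); s=state(); print(round(z,4),np.round(s["ee_pos"],4),np.round(s["ft_force"],1),round(s["time"],2))
    f=s["ft_force"]
    if f[2]>14 or np.hypot(f[0],f[1])>12: break
E
```

```text
err mm [ 0.37137524 -0.32708967]
pre t 41.53 ee [ 0.4713 -0.3055  0.0941] f [ 0.   0.3 -0.9] gap 0.0119 ff 30.0 q [-0.64  0.    1.56  0.    1.58 -1.81]
0.092 [ 0.4713 -0.3054  0.0918] [-0.1  0.6 -0.2] 41.78
0.09 [ 0.4713 -0.3054  0.0898] [-0.2 -0.1 -0.4] 42.03
0.088 [ 0.4712 -0.3054  0.0878] [-0.5  0.3 -0.3] 42.28
0.086 [ 0.4712 -0.3054  0.0858] [-0.3 -0.9 -0.5] 42.53
0.084 [ 0.4712 -0.3054  0.0838] [ 0.4  0.8 -0.8] 42.78
0.082 [ 0.4716 -0.3057  0.0825] [0.9 0.5 1.9] 43.03
0.08 [ 0.4717 -0.3057  0.0824] [-2.2  2.1 10.7] 43.28
0.078 [ 0.4719 -0.3058  0.0823] [-6.1  3.3 17.4] 43.53
```

The lid seated at TCP z 0.0824, exactly the predicted home height, with 17 N of press. I'll hold, release, and press once more on the bar with closed fingers to be sure.

```bash
python3 - <<'E'
from h import *
q=quat(tilt(67.1*D,0,0)); x,y=.4717,-.3058
hold(.3); st("press"); move_l([x,y,.0822],speed=.03,orientation=q); gripper_open(); hold(.1); move_l([x,y,.125],speed=.15,orientation=q)
close()
z=.105
move_l([x,y,z],speed=.1,orientation=q)
while z>.099:
    z-=.001; move_l([x,y,z],speed=.02,orientation=q); f=state()["ft_force"][2]
    if f>12: break
hold(.3); st("press2"); move_l([x,y,.2],speed=.2,orientation=q); move_to([.4,.0,.25],q); gripper_open(); hold(.2); st()
meas("flange",(x,y),.06,.066,.08,.072); meas("bar",(x,y),.04,.088,.11,.096)
W=cloud(get_image("top")); m=(np.hypot(W[...,0]-x,W[...,1]-y)<.036)&(abs(W[...,2]-.072)<.005); p=W[m]
print("plane slopes,z",np.linalg.lstsq(np.c_[p[:,:2]-[x,y],np.ones(len(p))],p[:,2],rcond=None)[0].round(4))
cv2.imwrite("pics/side5.png",cv2.resize(get_image("side")["frame"][90:240,260:460],None,fx=4,fy=4,interpolation=2))
E
```

```text
press t 43.83 ee [ 0.4719 -0.3058  0.0824] f [-6.2  4.1 18.1] gap 0.012 ff 30.0 q [-0.64  0.01  1.58 -0.    1.55 -1.81]
press2 t 48.88 ee [ 0.4723 -0.3062  0.1044] f [-4.2  3.1 16. ] gap 0.0002 ff 7.9 q [-0.64  0.    1.55  0.    1.59 -1.81]
 t 52.31 ee [0.4  0.   0.25] f [-0.4 -0.5  0.6] gap 0.0881 ff 0.0 q [-0.09 -0.44  1.67  0.    1.92 -1.26]
flange [ 471.9 -305.1] [56. 56.] ang 67.3 z 0.0722
bar [ 471.9 -304.5] [13.1 40.1] ang 66.6 z 0.0957
plane slopes,z [-0.0078  0.0016  0.0722]
```

View pics/side5.png

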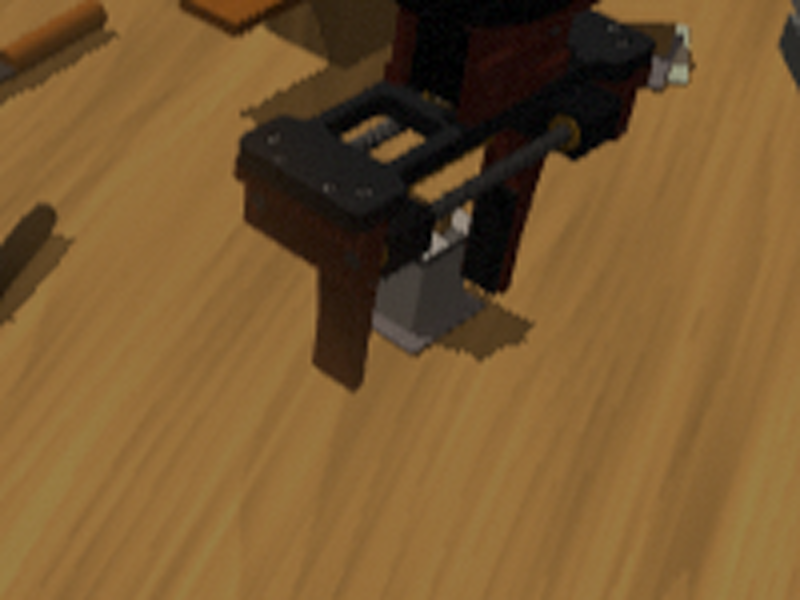

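The open gripper, closer to the camera, partly hides the lidded tin at (430,280). The measurements are clear, though: the flange top is at 72.2 mm (72 expected), level within 0.008 rad, and centred on the pad. I'm handing it in.

```bash
python3 -c "
from bench import *
print(job_done())"
```

```text
the job is handed in; nothing more can be done
None
```

The tin is right way up, centred and square on the grey pad, with its lid pressed home and level (flange top 72.2 mm against 72 expected, about 17 N of press); the job was handed in at about 52 s, and no verdict came back.

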